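# Empty the mill jar and look into it with the torch

### The arm

A 6-joint arm with a two-finger parallel gripper is mounted at the origin on the work surface. World frame = base frame: x ahead of the robot, y to its left, z up, the work surface at z = 0. Lengths are in mm, angles in rad, forces in N, time in s.
With the tool pointing down it reaches from about 250 to 800 mm from the base axis. Payload 8.5 kg.
Tool frame: the origin (TCP) lies on the centre line of the jaws, within the pads' length; the fingertips stand 14 mm ahead of it and the grasp point (between the pads) lies 5 mm behind it; z points along the fingers, y is the line along which they close (so a half turn about z gives the same grasp; the last joint's range is limited). The gripper opens to 85 mm and grips with 20 to 120 N. Pads are 22 mm wide; open, the fingers measure 114 mm over their backs; the gripper's body (76 mm by 85 mm) begins 54 mm behind the grasp point. The pads swing forward as they close: fully open they stand 13 mm farther back than shut.
Start: joints at [1.111, 0.238, -0.013, 1.319, 0, 1.571], TCP at [232.958, 470.437, 245.276] pointing down, gripper open.
Joint ranges: [-2.66, 2.66], [-1.03, 1.9], [-1.14, 1.46], [-1.82, 2.27], [-1.45, 1.34], [-3.14, 3.14]. Speed limits (rad/s): [2.22, 2.22, 2.79, 3.14, 3.14, 3.14].

### API

Orientations are given as a unit quaternion [w, x, y, z].
In Python, from workcell import status, cams, ticket gives the robot as it stands.
- The arm moves only by the shell command python3 -m creep 'ROWS' [FORCE]. ROWS is JSON, a list of rows, each a list of 3 entries, a list of its own where there are three numbers: the turn, a rotation vector about the tool's x, y, z in rad, then the shift along the tool's x, y, z in mm, then the opening, from 0 (shut) to 1 (fully open). A call has 1 to 20 rows; each row is the pose to reach, as a shift and turn from the pose commanded when the call began, along the tool's axes at that moment; what a row does not reach only later rows make up. A row lasts 1/8 s, in which the tool goes at most 62.5 mm and 10.7 degrees, less where a joint would pass 70% of its speed; a pose out of reach is approached as far as the arm can. A call with a gripper value outside its range is refused whole. The fingers move at their own pace and stop on an object; FORCE is the grip in N (left out, the last holds). Time passes only in rows, so rows that repeat a pose let the fingers close. It gives the time, the measured TCP pose, the force, the opening and the grip force at its end, in the units of the state.
- status.read_state(): the state, without advancing time (a new reading comes with each control period).
- cams.get_image(name): name is "scene" or "side" or "wrist"; returns a dict with "frame" (384x512x3 uint8, red, green, blue), "vfov" (degrees; the focal length in pixels is half the picture's height over the tangent of half this angle, whatever the lens; pixels are square), "cx", "cy" (the principal point, pixels), "world_to_cam" (4x4, takes a point from world to camera coordinates); the wrist camera has in their place "T_tool_cam" (4x4, takes a point from camera to tool coordinates, whose origin is the TCP and whose axes are the flange's). Camera axes: x right, y up, looking along -z (the intrinsics and any distortion apply to the point x, -y, -z); pixel columns grow to the right and rows downward; lengths in mm; the calibration is good to about 2 mm. A picture is of the moment at which its call begins: read the wrist's pose just before it. There is no depth.
- ticket.sign_off(): hands the job in; it is judged then, once.
The state is a dict: "clock": time; "joint_positions": joint angles; "qvel": joint speeds; "tau": joint torques, N m; "position": TCP position; "eef_rot": TCP orientation; "wrist_force": force on the tool from outside, world axes, zero at the start; "moment": the same for the moment, N m; "grip_width": finger opening in mm; "grip_force": force on a finger pad.
Only numpy, scipy, OpenCV 4.12 (cv2) and the standard library are available. Lean on these libraries where they do the work, as an engineer would, in place of code of your own. Each camera call takes 0.05 s, during which the arm holds its last target. There are 200 camera calls.

### The job

Tip the mill jar over by its lever until all four grinding balls have dropped into the stand's tray, then swing the jar fully upright again. Then draw the pen torch out of the holder and finish holding it still in the gripper, close above the jar's mouth without touching the jar or stand, leaning about 45 degrees with its lens shining down into the middle of the mouth. Leave the capped tube in the holder and the other things on the bench where they are.

Things in the scene. Friction and masses are not known exactly. Their poses are not given: they have to be found in the camera images.
- station: Fixed white stand. Origin on the bench under the jar's pivot; x points to its tray (away from the robot, within 0.3 rad), y along the pivot axis to the lever side, z up. Uprights 30 x 12 mm, 135 mm tall, at y = +-58 mm; pivot axis 120 mm high. The grey open catch tray is part of it: x from -20 to 170 mm, 100 mm wide, walls 5 mm thick, 45 mm high.
- jar (a joint): Tip angle of the jar in rad: 0 standing upright (a stop, and the start), growing as it tips over its tray side, up to a stop at 2.2. At about 2 the mouth points well down into the tray and the balls roll out. The pivot is stiff (about 0.15 N m, so 2 N at the lever): the jar stays where it is left.
- jar_mouth (a point): Centre of the mouth of the steel jar (open cup, outer diameter 76 mm, wall 4 mm, 85 mm tall), in the plane of the rim, 40 mm above the pivot when upright (so 160 mm above the bench). z points out of the jar along its axis.
- lever_grip (a point): Middle of the lever's grip bar: round, white, 12 mm thick, 45 mm free, parallel to the stand's y, 80 mm from the pivot axis and 102 mm to +y of the jar's middle. With the jar upright the lever points to the robot (-x), 30 degrees above level; as the jar tips, the bar goes up over the top and down to the tray side. Pinched from above, it turns in the grip.
- torch_center (a point): Middle of the pen torch: plain aluminium, 150 mm long, barrel 24 mm thick, head (lens end) 29 mm over the last 34 mm, about 0.11 kg. z runs from lens to tail; lens 75 mm below, tail 75 mm above this point. It starts lens down in one of the holder's holes, 80 mm of barrel standing out; the longer, slimmer of the two things there.
- torch_lens (a point): Centre of the torch's lens face (its lower end at the start). z points from the lens towards the tail, so the light shines along -z.
- torch: The pen torch again, origin at the lens face, same axes as torch_lens.
- holder: The fixed white two-hole block, 70 x 170 x 70 mm (x, y, z), origin under its centre; holes of 35 mm diameter, 60 mm deep, at y = -45 and +45 mm. One holds the torch, the other the capped sample tube.
- tube_center (a point): Middle of the clear capped sample tube (28 mm diameter, 100 mm long, white 33 mm cap) in the other hole; leave it there.
- ball0_center (a point): Centre of one of the four steel grinding balls (18 mm diameter, 24 g each), at the start on the bottom of the jar.
- ball1_center (a point): Centre of one of the four steel grinding balls (18 mm diameter, 24 g each), at the start on the bottom of the jar.
- ball2_center (a point): Centre of one of the four steel grinding balls (18 mm diameter, 24 g each), at the start on the bottom of the jar.
- ball3_center (a point): Centre of one of the four steel grinding balls (18 mm diameter, 24 g each), at the start on the bottom of the jar.
- reagent: Brown reagent bottle, 66 mm diameter, 150 mm tall; origin at the centre of its underside; bystander.
- powder_jar: White jar, 70 mm diameter, 85 mm tall; origin at the centre of its underside; bystander.
- beaker: Glass beaker, 64 mm diameter, 75 mm tall; origin at the centre of its underside; bystander.
- dishes: Stack of clear culture dishes, 90 mm diameter, 32 mm tall; origin at the centre of its underside; bystander.
- tipbox: Pipette tip box, 80 x 120 x 55 mm; origin at the centre of its underside; bystander.
- timer: White bench timer, 60 x 60 x 22 mm; origin at the centre of its underside; bystander.
There are look-alikes about, which are no part of the job. Of the things shaped like the torch, the aluminium one is meant.

How it is judged:
By the outcome, as a careful person would: the job done as asked, in the order asked, and still so for the second after the job is handed in, while the arm keeps its last pose, push and grip.
It also fails if it takes over 58 s, if anything falls off the work surface, if the arm or the gripper's body presses on something with over 40 N, if the wrist force passes 120 N, or if a joint passes its speed limit or range.

## Working session

There is one attempt and no reset: what is moved stays moved. The work goes in short steps, Python scripts to look and compute and a shell command to move; the robot and the scene stay as the last step left them, time stands still between calls to the robot, and variables do not carry over. Pictures are saved under pics/ and viewed, at most 12 in all, crops included, and the job is handed in when it is done.

```bash
ls; mkdir -p pics
python3 - <<'E'
from workcell import status,cams
import cv2,numpy as np
s=status.read_state();print(s)
for n in ["scene","side","wrist"]:
    c=cams.get_image(n);cv2.imwrite(f"pics/{n}0.png",c["frame"][:,:,::-1])
    print(n,{k:(v.tolist() if hasattr(v,'tolist') else v) for k,v in c.items() if k!="frame"})
a=[cv2.imread(f"pics/{n}0.png") for n in ["scene","side"]]
E
```

```text
pics
{'clock': 0.0, 'joint_positions': array([ 1.11100901e+00,  2.38790571e-01, -1.42561695e-02,  1.31921124e+00,
       -2.01724953e-05,  1.57080605e+00]), 'qvel': array([-1.73437173e-04, -3.57079316e-05,  2.86867847e-04,  7.11900563e-04,
       -1.15418622e-03, -2.35083960e-04]), 'tau': array([ 2.28819081e-03, -5.38778901e+01,  3.46437478e+01,  1.83917204e-02,
        1.34596598e-04,  6.80283648e-06]), 'position': array([232.79997815, 470.11501195, 244.6717372 ]), 'eef_rot': array([-1.56712418e-04,  2.27878646e-01,  9.73689267e-01, -7.13899901e-04]), 'wrist_force': array([ 0.8473671 , -0.98582206, -0.38791584]), 'moment': array([ 0.00198184,  0.04441462, -0.03822494]), 'grip_force': 0.0, 'grip_width': 85.3897707935437}
scene {'vfov': 44.76180600067829, 'cx': 259.728254458475, 'cy': 192.16791316903135, 'world_to_cam': [[-0.4211827903192377, 0.9069679732903115, 0.0037619894425512273, 221.63771138452313], [-0.4794781558946408, -0.2261797158286169, 0.8479053214643488, 151.93847148535318], [0.7698738566536567, 0.3553193374604751, 0.5301343351150477, -1860.3345630226513], [0.0, 0.0, 0.0, 1.0]]}
side {'vfov': 46.583995531168824, 'cx': 256.1309151261455, 'cy': 189.06541858375363, 'world_to_cam': [[0.9830142060850908, -0.183528784453444, 0.0005058773958672946, -551.3965382096363], [0.08966631991670847, 0.48267080699789905, 0.871199657452063, -182.80088520253258], [-0.16013438639933913, -0.8563562794474262, 0.490928610842217, -1483.2568070789353], [0.0, 0.0, 0.0, 1.0]]}
wrist {'vfov': 63.23921019599857, 'cx': 257.24005422747695, 'cy': 191.29143410753142, 'T_tool_cam': [[-0.0003845039909231508, 0.9654368410142342, 0.2606368319503919, 66.3258764025965], [0.9999993994960514, 0.000638689583776944, -0.0008905521617422794, -0.8404178657965833], [-0.0010262378955061139, 0.26063633301608485, -0.965436506844293, -128.4641889133898], [0.0, 0.0, 0.0, 1.0]]}
```

View pics/scene0.png

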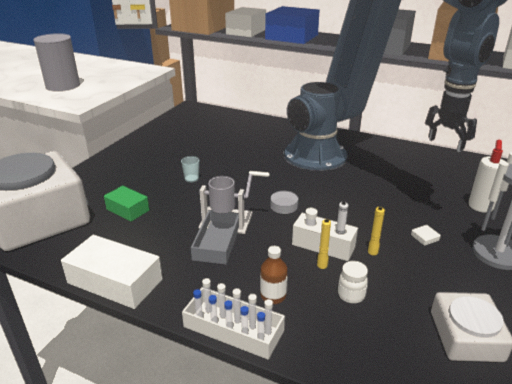

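View pics/side0.png

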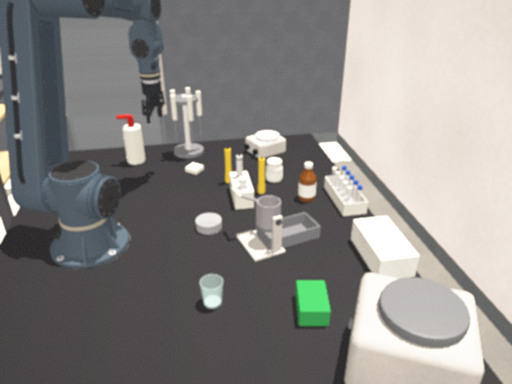

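The scene view shows the jar mouth near (222,182), the lever bar near (258,174), the torch tail near (343,205) and the tube cap near (311,213). Yellow look-alikes stand at (324,245) and (377,231). In the side view the mouth is near (268,202), the torch near (239,157) and the lever behind the jar near (245,198). I'll zoom in for accurate pixels.

```bash
python3 - <<'E'
import cv2,numpy as np
a=cv2.imread("pics/scene0.png")[160:270,185:395];b=cv2.imread("pics/side0.png")[140:265,200:330]
a=cv2.resize(a,None,fx=3.8,fy=3.8,interpolation=cv2.INTER_CUBIC)[:, :798]
cv2.imwrite("pics/za.png",a)
b=cv2.resize(b,None,fx=4.6,fy=4.6,interpolation=cv2.INTER_CUBIC);cv2.imwrite("pics/zb.png",b)
E
cat > h.py <<'E'
import numpy as np, cv2
from workcell import status,cams
from scipy.spatial.transform import Rotation as R
def cam(n):
    s=status.read_state(); c=cams.get_image(n)
    f=192/np.tan(np.radians(c["vfov"]/2))
    K=np.array([[f,0,c["cx"]],[0,f,c["cy"]],[0,0,1]])
    if n=="wrist":
        T=np.eye(4);T[:3,:3]=rot(s).as_matrix();T[:3,3]=s["position"]
        W=np.linalg.inv(T@c["T_tool_cam"])
    else: W=np.array(c["world_to_cam"])
    P=K@(np.diag([1,-1,-1,1])@W)[:3]
    return c["frame"],P
def rot(s): return R.from_quat(s["eef_rot"],scalar_first=True)
def proj(P,X):
    v=P@np.append(X,1.0); return v[:2]/v[2]
def tri(Pa,a,Pb,b):
    X=cv2.triangulatePoints(Pa,Pb,np.array(a,float),np.array(b,float)).ravel(); return X[:3]/X[3]
def onz(P,uv,z):
    A=P[:,:2]; rhs=P[:,2]*z+P[:,3]
    M=np.column_stack([A,-np.array([*uv,1.0])]); return np.append(np.linalg.solve(M,-rhs)[:2],z)
E
```

```text
(no output)
```

View pics/za.png

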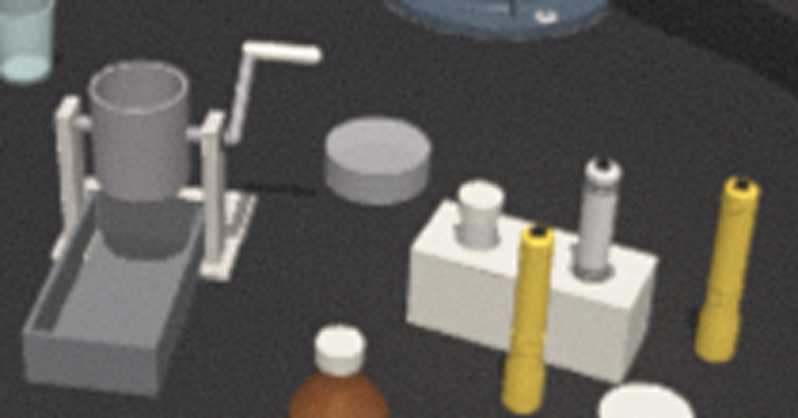

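View pics/zb.png

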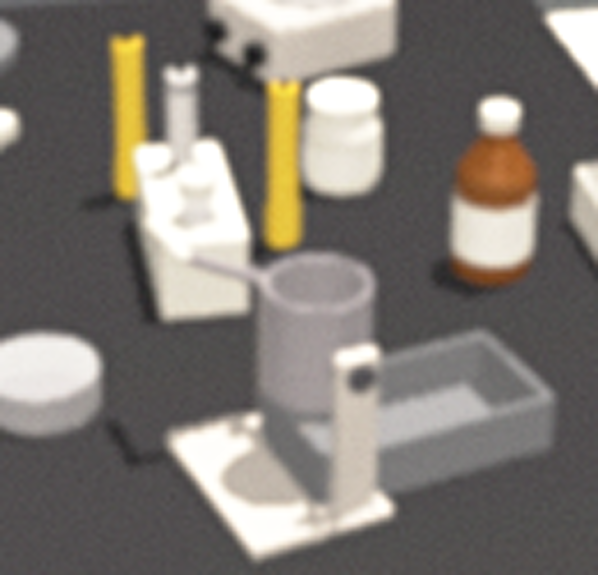

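Run:
```python
from h import *
_,Pa=cam("scene");_,Pb=cam("side")
a=lambda x,y:np.array([185+x/3.8-.4,160+y/3.8-.4]); b=lambda x,y:np.array([200+x/4.6-.4,140+y/4.6-.4])
def sh(n,X): print(n,np.round(X,1))
sh("mouth tri",tri(Pa,a(139,88),Pb,b(317,283)));sh("mouth a",onz(Pa,a(139,88),160));sh("mouth b",onz(Pb,b(317,283),160))
sh("tail tri",tri(Pa,a(603,170),Pb,b(181,73)));sh("tail a",onz(Pa,a(603,170),160));sh("tail b",onz(Pb,b(181,73),160))
sh("hole a",onz(Pa,a(594,272),70))
for q in [(213,118),(68,102)]: sh("upr a",onz(Pa,a(*q),135))
sh("upr b",onz(Pb,b(357,350),135))
for q in [(28,335),(157,350)]: sh("tray a",onz(Pa,a(*q),45))
for q in [(482,333),(552,402)]: sh("tray b",onz(Pb,b(*q),45))
for q in [(250,49),(320,55)]: sh("bar a",onz(Pa,a(*q),160))
sh("tube a",onz(Pa,a(481,185),120))
for q in [(410,255),(655,262),(447,204)]: sh("holder a",onz(Pa,a(*q),70))
for q in [(137,148),(218,145),(248,228),(150,230)]: sh("holder b",onz(Pb,b(*q),70))
```

```text
mouth tri [583.8 -97.  158.5]
mouth a [587.9 -95.7 160. ]
mouth b [582.6 -97.5 160. ]
tail tri [542.5 257.9 158.3]
tail a [546.7 258.4 160. ]
tail b [541.6 256.3 160. ]
hole a [546.4 260.6  70. ]
upr a [566.8 -43.4 135. ]
upr a [ 594.1 -156.8  135. ]
upr b [ 599.9 -147.8  135. ]
tray a [761.5 -96.8  45. ]
tray a [736.8  -4.   45. ]
tray b [732.9  -6.2  45. ]
tray b [ 757.1 -105.9   45. ]
bar a [497.2 -45.3 160. ]
bar a [482.2   9.  160. ]
tube a [544.7 168.4 120. ]
holder a [584.5 129.6  70. ]
holder a [514.9 298.2  70. ]
holder a [509.6 131.1  70. ]
holder b [508.1 301.7  70. ]
holder b [578.5 294.4  70. ]
holder b [577.9 144.3  70. ]
holder b [499.2 155.5  70. ]
```

```bash
python3 -m creep '[[[0,0,0.43],[-220,-160,0],0.6],[[0,0,0.43],[-220,-160,0],0.6],[[0,0,0.43],[-220,-160,0],0.6],[[0,0,0.43],[-220,-160,0],0.6],[[0,0,0.86],[-445,-318,15],0.6],[[0,0,0.86],[-445,-318,15],0.6],[[0,0,0.86],[-445,-318,15],0.6],[[0,0,0.86],[-445,-318,15],0.6],[[0,0,0.86],[-445,-318,15],0.6],[[0,0,0.86],[-445,-318,15],0.6],[[0,0,0.86],[-445,-318,15],0.6],[[0,0,0.86],[-445,-318,15],0.6]]' 40
python3 - <<'E'
from h import *
f,P=cam("wrist");s=status.read_state();print(s["position"],rot(s).as_matrix().round(3),s["qvel"].round(2))
g=f.copy()
for yy in (80,102,125):
    X=np.array([584,-97,160])+np.array([.969,.247,0])*-69.3+np.array([-.247,.969,0])*yy
    p=proj(P,X);print(p);cv2.circle(g,tuple(int(v) for v in p),3,(255,0,0),1)
cv2.imwrite("pics/w1.png",g[:,:,::-1])
E
```

```text
clock: 1.75
position: [490.2, -11.0, 230.5]
eef_rot: [-0.0, 0.612, 0.79, 0.0]
wrist_force: [-0.2, -0.3, -0.0]
grip_width: 51.1
grip_force: 0.0
[490.20802821 -10.97680993 230.53232443] [[-0.25   0.968  0.   ]
 [ 0.968  0.25   0.   ]
 [-0.     0.    -1.   ]] [-0. -0.  0.  0.  0. -0.]
[258.86747392 244.94199329]
[258.99119903 214.8989051 ]
[259.12795053 181.69273196]
```

View pics/w1.png

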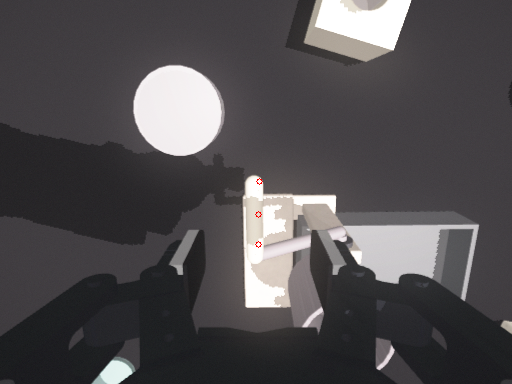

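The wrist view shows the bar running vertically from (255,178) to (255,260). It is 4 px left of my prediction, about 3 mm, and the yaw is right. Descend and grip.

```bash
python3 -m creep '[[[0,0,0],[0,-3,40],0.6],[[0,0,0],[0,-3,74],0.5],[[0,0,0],[0,-3,74],0.5],[[0,0,0],[0,-3,74],0],[[0,0,0],[0,-3,74],0],[[0,0,0],[0,-3,74],0],[[0,0,0],[0,-3,74],0],[[0,0,0],[0,-3,74],0],[[0,0,0],[0,-3,74],0]]' 25
python3 -c "
import numpy as np
for t in np.linspace(0,2.15,17)[1:]:
  p=np.radians(150)-t;print([round(80*(np.cos(p)+.866)),round(-80*(np.sin(p)-.5))],end=',')"
```

```text
clock: 2.92
position: [488.2, -12.6, 157.8]
eef_rot: [0.001, 0.613, 0.79, 0.001]
wrist_force: [-3.1, 0.9, 6.9]
grip_width: 10.9
grip_force: 24.4
[6, -9],[13, -17],[21, -24],[30, -30],[40, -34],[50, -38],[61, -40],[72, -40],[82, -39],[93, -37],[103, -33],[112, -28],[121, -21],[129, -14],[135, -5],[141, 4],
```

```bash
python3 -m creep '[[[0,0,0],[0,6,-9],0],[[0,0,0],[0,13,-17],0],[[0,0,0],[0,21,-24],0],[[0,0,0],[0,30,-30],0],[[0,0,0],[0,40,-34],0],[[0,0,0],[0,50,-38],0],[[0,0,0],[0,61,-40],0],[[0,0,0],[0,72,-40],0],[[0,0,0],[0,82,-39],0],[[0,0,0],[0,93,-37],0],[[0,0,0],[0,103,-33],0],[[0,0,0],[0,112,-28],0],[[0,0,0],[0,121,-21],0],[[0,0,0],[0,129,-14],0],[[0,0,0],[0,135,-5],0],[[0,0,0],[0,141,3],0],[[0,0,0],[0,141,3],0],[[0,0,0],[0,141,3],0],[[0,0,0],[0,141,3],0]]'
python3 - <<'E'
from h import *
o=[]
for n,(y,x) in {"scene":(150,180),"side":(170,230)}.items():
    f,P=cam(n);o.append(cv2.resize(f[y:y+120,x:x+120],(390,390),interpolation=cv2.INTER_CUBIC))
cv2.imwrite("pics/t1.png",np.hstack(o)[:,:,::-1])
E
```

```text
clock: 5.3
position: [624.2, 22.8, 153.6]
eef_rot: [-0.0, 0.613, 0.79, 0.0]
wrist_force: [-2.7, 4.3, -1.5]
grip_width: 10.9
grip_force: 25.5
```

View pics/t1.png

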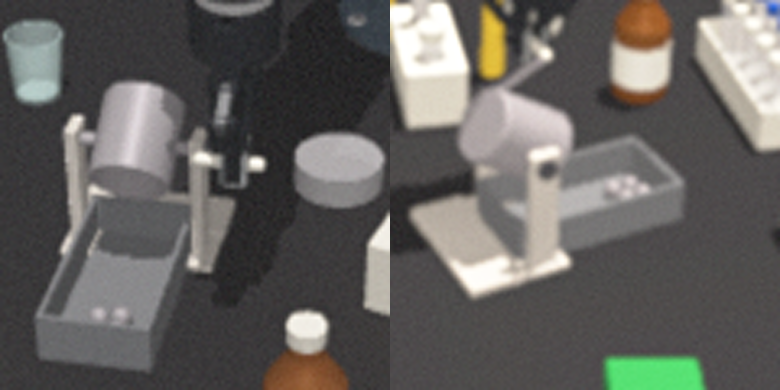

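Side view shows a cluster of four balls in the tray around (627,186) and the jar tipped. Swing back now, pushing slightly past the stop.

```bash
python3 -m creep '[[[0,0,0],[0,-6,-8],0],[[0,0,0],[0,-12,-17],0],[[0,0,0],[0,-20,-24],0],[[0,0,0],[0,-29,-31],0],[[0,0,0],[0,-38,-36],0],[[0,0,0],[0,-48,-40],0],[[0,0,0],[0,-59,-42],0],[[0,0,0],[0,-69,-43],0],[[0,0,0],[0,-80,-43],0],[[0,0,0],[0,-91,-41],0],[[0,0,0],[0,-101,-37],0],[[0,0,0],[0,-111,-33],0],[[0,0,0],[0,-120,-27],0],[[0,0,0],[0,-128,-20],0],[[0,0,0],[0,-135,-12],0],[[0,0,0],[0,-142,-1],0],[[0,0,0],[0,-142,-1],0],[[0,0,0],[0,-142,-1],0]]'
```

```text
clock: 7.65
position: [488.3, -13.1, 155.0]
eef_rot: [0.002, 0.613, 0.79, 0.001]
wrist_force: [6.6, -1.4, 9.7]
grip_width: 11.2
grip_force: 28.4
```

```bash
python3 -m creep '[[[0,0,0],[0,0,0],0.5],[[0,0,0],[0,0,0],0.5],[[0,0,0],[0,0,0],0.5],[[0,0,0],[0,0,-50],0.5],[[0,0,0],[0,0,-80],0.6],[[0,0,0],[0,0,-80],0.6],[[0,0,0],[0,0,-80],0.6]]'
python3 - <<'E'
from h import *
s=status.read_state();M=rot(s).as_matrix();print(s["position"],s["joint_positions"].round(2))
fa,Pa=cam("scene");fb,Pb=cam("side");fw,_=cam("wrist")
o=[]
for f,(y,x) in ((fa,(150,180)),(fb,(170,230))): o.append(cv2.resize(f[y:y+120,x:x+120],(390,390),interpolation=cv2.INTER_CUBIC))
cv2.imwrite("pics/t2.png",np.hstack(o)[:,:,::-1])
cv2.imwrite("pics/w2.png",fw[:,:,::-1])
a=lambda x,y:np.array([185+x/3.8-.4,160+y/3.8-.4]); b=lambda x,y:np.array([200+x/4.6-.4,140+y/4.6-.4])
print("yellow1",tri(Pa,a(538,235),Pb,b(285,83)),onz(Pa,a(523,402),0))
print("yellow2",tri(Pa,a(741,187),Pb,b(127,38)),onz(Pa,a(716,352),0))
print("togo", M.T@(np.array([543,258,235])-s["position"]))
E
```

```text
clock: 8.52
position: [486.2, -13.0, 233.4]
eef_rot: [-0.001, 0.613, 0.79, -0.0]
wrist_force: [0.2, 0.2, 0.2]
grip_width: 51.3
grip_force: 0.0
[486.20918815 -12.97388552 233.40872948] [-0.03  0.18 -0.12  1.27 -0.    1.29]
yellow1 [627.5595082  238.02857592 150.63321458] [627.80227913 238.18363397   0.        ]
yellow2 [509.45323857 350.90709695 151.07754956] [511.09685531 352.40079465   0.        ]
togo [248.37447977 122.31869992  -1.68182474]
```

View pics/t2.png

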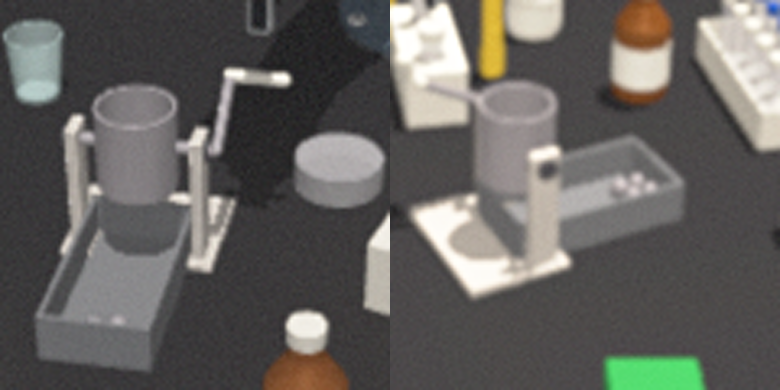

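Jar is upright again, with the lever bar at its original pixels and the ball cluster in the tray near (632,184). Next I check that by numbers and move above the torch.

```bash
python3 - <<'E'
from h import *
for n,(x0,y0,x1,y1) in {"scene":(243,165,275,200),"side":(226,184,262,202)}.items():
    f0=cv2.imread(f"pics/{n}0.png")[:,:,::-1];f1,_=cam(n)
    A,B=[cv2.cvtColor(np.ascontiguousarray(f[y0:y1,x0:x1]),cv2.COLOR_RGB2GRAY).astype(np.float32) for f in (f0,f1)]
    print(n,cv2.phaseCorrelate(A,B,cv2.createHanningWindow(A.shape[::-1],cv2.CV_32F)))
E
python3 -m creep '[[[0,0,0],[60,30,0],0.6],[[0,0,0],[120,60,0],0.6],[[0,0,0],[180,90,0],0.6],[[0,0,0],[232,122,0],0.6],[[0,0,0],[232,122,0],0.6],[[0,0,0],[232,122,0],0.6],[[0,0,0],[232,122,0],0.6],[[0,0,0],[232,122,0],0.6]]'
python3 - <<'E'
from h import *
f,P=cam("wrist");s=status.read_state();print(s["position"])
g=f.copy()
for X in ([543,258,160],[543,258,70],[584,-97,160]):
    p=proj(P,np.array(X,float));print(p);cv2.circle(g,tuple(int(v) for v in p),4,(255,0,0),1)
cv2.imwrite("pics/w3.png",g[:,:,::-1])
E
```

```text
scene ((0.009326174039030022, 0.21187616442722046), 0.9031687577565511)
side ((-0.06957129714805887, -0.1522251674894548), 0.7869468323978377)
clock: 9.78
position: [547.2, 240.6, 234.6]
eef_rot: [0.0, 0.614, 0.79, -0.0]
wrist_force: [-0.2, 0.2, -0.1]
grip_width: 51.3
grip_force: 0.0
[547.2779391  240.77356411 234.68583192]
[258.73140286 181.16575838]
[258.23258782 159.43217008]
[208.74534057 539.0472537 ]
```

View pics/w3.png

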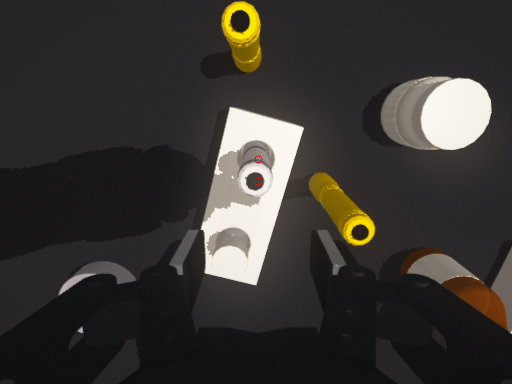

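Jar is upright to about 0.2 px. The torch tail is at (255,180), about 2 mm off prediction. Descend, grip and draw it straight up.

```bash
python3 -m creep '[[[0,0,0],[18,-2,0],0.6],[[0,0,0],[18,-2,30],0.6],[[0,0,0],[18,-2,75],0.6],[[0,0,0],[18,-2,116],0.6],[[0,0,0],[18,-2,116],0.6],[[0,0,0],[18,-2,116],0],[[0,0,0],[18,-2,116],0],[[0,0,0],[18,-2,116],0],[[0,0,0],[18,-2,116],0],[[0,0,0],[18,-2,116],0],[[0,0,0],[18,-2,116],0],[[0,0,0],[18,-2,116],0]]' 60
python3 -m creep '[[[0,0,0],[0,0,-20],0],[[0,0,0],[0,0,-50],0],[[0,0,0],[0,0,-85],0],[[0,0,0],[0,0,-120],0],[[0,0,0],[0,0,-155],0],[[0,0,0],[0,0,-180],0],[[0,0,0],[0,0,-180],0],[[0,0,0],[0,0,-180],0],[[0,0,0],[0,0,-180],0]]'
python3 - <<'E'
from h import *
s=status.read_state();M=rot(s).as_matrix();print(s["position"],M.round(3),s["wrist_force"])
for n in("scene","side","wrist"):
    f,P=cam(n);cv2.imwrite(f"pics/{n}4.png",f[:,:,::-1]);p=s["position"];print(n,proj(P,p),proj(P,p+M[:,2]*103),proj(P,p-M[:,2]*47))
E
```

```text
clock: 11.32
position: [541.8, 259.5, 120.5]
eef_rot: [0.001, 0.613, 0.79, 0.002]
wrist_force: [-1.2, 0.5, 7.2]
grip_width: 22.3
grip_force: 58.8
clock: 12.45
position: [540.4, 258.8, 297.0]
eef_rot: [-0.0, 0.613, 0.79, -0.001]
wrist_force: [0.0, -0.2, -1.0]
grip_width: 22.4
grip_force: 59.0
[540.4398842  258.75124473 296.99709088] [[-0.248  0.969 -0.002]
 [ 0.969  0.248 -0.001]
 [-0.    -0.002 -1.   ]] [ 0.02544725 -0.21796923 -0.99280037]
scene [349.4053989  158.56564152] [345.32589363 192.58065174] [351.39388893 141.98556516]
side [237.84373827 121.50094422] [238.32784196 147.12451521] [237.61283442 109.27922092]
wrist [258.72201517 257.04324022] [257.98325766 195.23119551] [259.56772258 327.80381252]
```

Run:
```python
import cv2,numpy as np
o=[cv2.resize(cv2.imread(f"pics/{n}4.png")[y:y+100,x:x+65],None,fx=6,fy=6,interpolation=cv2.INTER_CUBIC) for n,x,y in(("scene",315,125),("side",205,85))]
cv2.imwrite("pics/t4.png",np.hstack(o))
```

```text
(no output)
```

View pics/t4.png

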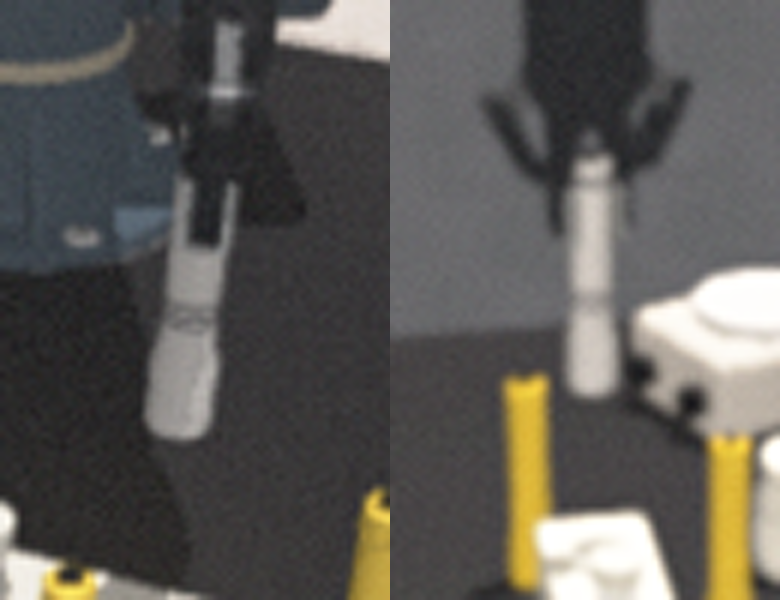

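Torch hangs straight in the grip. Its lens is near scene (345,195) and side (239,149), which matches a lens 110 mm ahead of the TCP. Next, work out the final approach.

```bash
cat > tgt.py <<'E'
from h import *
def go(M,d,L=110,lean=np.pi/4):
    s=status.read_state();C=rot(s).as_matrix();p=s["position"]
    a=np.arctan2(M[1],M[0]);h=np.array([np.cos(a),np.sin(a),0])
    z=np.array([0,0,-np.cos(lean)])+np.sin(lean)*h
    x=np.cross([0,0,1],h); y=np.cross(z,x)
    T=np.column_stack([x,y,z])
    t=M-(d+L)*z
    print("TCP",t.round(1),"turn",R.from_matrix(C.T@T).as_rotvec().round(3),"shift",(C.T@(t-p)).round(1))
E
python3 - <<'E'
from tgt import *
M=np.array([583,-97,160.]);go(M,110);go(M,45)
E
```

```text
TCP [429.5 -71.5 315.6] turn [-0.775 -0.163  0.394] shift [-292.4 -189.7  -17.7]
TCP [474.9 -79.  269.6] turn [-0.775 -0.163  0.394] shift [-310.9 -147.6   28.2]
```

```bash
python3 -m creep '[[[-0.13,-0.03,0.065],[-40,-25,-20],0],[[-0.26,-0.06,0.13],[-80,-50,-40],0],[[-0.39,-0.08,0.2],[-125,-80,-40],0],[[-0.52,-0.11,0.26],[-170,-110,-40],0],[[-0.65,-0.14,0.33],[-215,-140,-35],0],[[-0.775,-0.163,0.394],[-255,-165,-30],0],[[-0.775,-0.163,0.394],[-280,-180,-20],0],[[-0.775,-0.163,0.394],[-292,-190,-18],0],[[-0.775,-0.163,0.394],[-292,-190,-18],0],[[-0.775,-0.163,0.394],[-292,-190,-18],0],[[-0.775,-0.163,0.394],[-292,-190,-18],0],[[-0.775,-0.163,0.394],[-292,-190,-18],0]]'
python3 - <<'E'
from tgt import *
f,P=cam("wrist");M=np.array([583,-97,160.]);go(M,45)
g=f.copy()
an=np.linspace(0,2*np.pi,60)
for k in an:
    p=proj(P,M+38*np.array([np.cos(k),np.sin(k),0]));g[tuple(np.clip(np.round(p[::-1]).astype(int),0,[383,511]))]=(255,0,0)
cv2.imwrite("pics/w5.png",g[:,:,::-1]);print(proj(P,M))
E
```

```text
clock: 14.1
position: [429.7, -70.4, 316.2]
eef_rot: [0.292, 0.704, 0.598, 0.248]
wrist_force: [-1.5, -0.2, -1.1]
grip_width: 22.6
grip_force: 59.4
TCP [474.9 -79.  269.6] turn [ 0.001 -0.001  0.001] shift [-1.  -0.4 65.5]
[257.21887732 167.81373265]
```

View pics/w5.png

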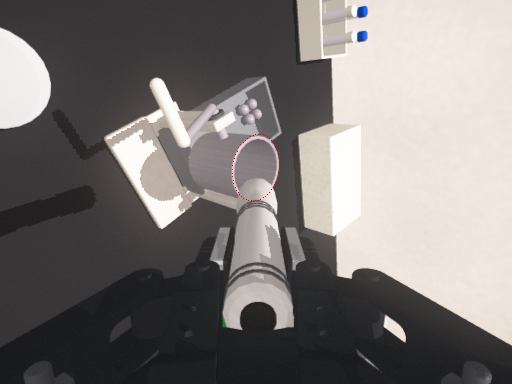

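The rim matches the predicted circle centred near (257,168), the torch points along the axis to the mouth, and four balls sit in the tray near (249,110). Advance along the torch axis.

```bash
python3 -m creep '[[[0,0,0],[-1,0,15],0],[[0,0,0],[-1,0,32],0],[[0,0,0],[-1,0,48],0],[[0,0,0],[-1,0,60],0],[[0,0,0],[-1,0,69],0],[[0,0,0],[-1,0,69],0],[[0,0,0],[-1,0,69],0],[[0,0,0],[-1,0,69],0],[[0,0,0],[-1,0,69],0],[[0,0,0],[-1,0,69],0],[[0,0,0],[-1,0,69],0],[[0,0,0],[-1,0,69],0]]'
python3 - <<'E'
from tgt import *
go(np.array([583,-97,160.]),40);o=[]
for n,(y,x) in {"scene":(110,170),"side":(130,210)}.items():
    f,P=cam(n);o.append(cv2.resize(f[y:y+130,x:x+130],(390,390),interpolation=cv2.INTER_CUBIC))
cv2.imwrite("pics/t6.png",np.hstack(o)[:,:,::-1])
E
```

```text
clock: 15.65
position: [477.4, -80.0, 267.6]
eef_rot: [0.292, 0.705, 0.597, 0.248]
wrist_force: [-0.5, 0.7, -0.3]
grip_width: 22.4
grip_force: 59.4
TCP [478.4 -79.6 266.1] turn [ 0.001 -0.    -0.   ] shift [ 0.6 -0.4  1.7]
```

View pics/t6.png

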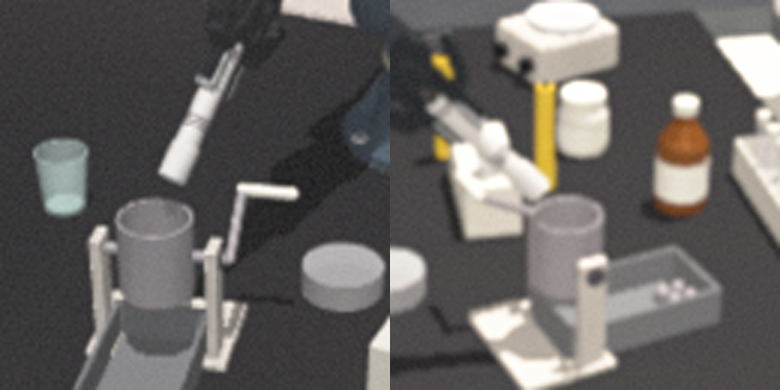

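The torch leans at 45° above the mouth without touching. The lens is near (540,187) and the mouth near (565,217) in the side half, the jar is upright and the balls are in the tray.

```bash
python3 -c "
from workcell import ticket;print(ticket.sign_off())"
```

```text
the job is handed in; nothing more can be done
None
```

The job is handed in at about 16 s of the 58 s allowed (result not reported back): all four balls are in the tray, the jar is upright again, and the torch is held still at 45°, its lens about 28 mm above the rim and aimed at the middle of the mouth.

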